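# Line clearance: inspection set back into its fitted tray

### The arm

A 6-joint arm with a two-finger parallel gripper is mounted at the origin on a cart in front of the work surface, level with it; the furniture and walls round the work are solid. World frame = base frame: x ahead of the robot, y to its left, z up, the work surface at z = 0. Lengths are in m, angles in rad, forces in N, time in s.
With the tool pointing down it reaches from about 0.225 to 0.875 m from the base axis. Payload 3.4 kg.
Tool frame: the origin (TCP) lies between the finger pads; the fingertips stand 8 mm ahead of it and the grasp point (between the pads) lies 11 mm behind it; z points along the fingers, y is the line along which they close (so a half turn about z gives the same grasp; the last joint's range is limited). The gripper opens to 85 mm and grips with 20 to 120 N. Pads are 22 mm wide; open, the fingers measure 114 mm over their backs; the gripper's body (76 mm by 85 mm) begins 54 mm behind the grasp point. The pads swing forward as they close: fully open they stand 13 mm farther back than shut.
Start: joints at [0.981, 0.276, 1.505, -0, 1.361, -0.121], TCP at [0.26, 0.513, 0.205] pointing down, gripper open.
Joint ranges: [-2.89, 2.89], [-0.75, 2.08], [0.22, 2.7], [-1.18, 4.32], [0.11, 2.71], [-2.7, 2.7]. Speed limits (rad/s): [2.57, 2.57, 3.14, 3.14, 3.14, 3.14].

### API

Orientations are given as a unit quaternion [w, x, y, z].
In Python, from rig import manip gives the robot as it stands.
- The arm moves only by the tool move_arm, never from a script. Its argument "deltas" is a list that holds one entry, the list of rows, each a list of 5 numbers: the shift along the tool's x, y, z normalised to -1 to 1, where 1 is 80 cm, then the turn about the tool's z normalised to -1 to 1, where 1 is 120 degrees, then the closure, from -1 (fully open) to 1 (shut). In form: [[[tx, ty, tz, twist, grip], ...]]. A call has 1 to 12 rows; each row is the pose to reach, as a shift and turn from the pose commanded when the call began, along the tool's axes at that moment; what a row does not reach only later rows make up. A row lasts 1/10 s, in which the tool goes at most 50 mm and 8.59 degrees, less where a joint would pass 70% of its speed; a pose out of reach is approached as far as the arm can. A call with a number of a shift or a turn outside -1 to 1 is refused whole. A call with a gripper value outside its range is refused whole. The fingers move at their own pace and stop on an object; "squeeze" is the grip in N (left out, the last holds). Time passes only in rows, so rows that repeat a pose let the fingers close. It gives the time, the measured TCP pose, the force, the opening and the grip force at its end, in the units of the state.
- manip.get_state(): the state, without advancing time (a new reading comes with each control period).
- manip.get_image(name): name is "side" or "top"; returns the picture (384x512x3 uint8, red, green, blue); there is no depth.
- manip.camera_params(name): a dict with "fx", "fy", "cx", "cy" (pixels), "R" (3x3) and "t" (3): a world point X has camera coordinates R X + t. Camera axes: x right, y down, z forward; pixel columns grow to the right and rows downward; lengths in m; the calibration is good to about 2 mm. A picture is of the moment at which its call begins. camera_params takes no time and is no camera call.
- manip.sign_off(): hands the job in; it is judged then, once.
The state is a dict: "clock": time; "qpos": joint angles; "qd": joint speeds; "effort": joint torques, N m; "position": TCP position; "ee_rot": TCP orientation; "contact_force": force on the tool from outside, world axes, zero at the start; "moment": the same for the moment, N m; "width": finger opening in m; "gripper_force": force on a finger pad.
Only numpy, scipy, OpenCV 4.12 (cv2) and the standard library are available. Lean on these libraries where they do the work, as an engineer would, in place of code of your own. Each camera call takes 0.05 s, during which the arm holds its last target. There are 200 camera calls.

### The job

The batch is finished and the line must be cleared: from among the things lying on the bench pick out the four of the inspection set - the bench timer, the loupe, the plug gauge and the label roll - and set each one, the right way up, down in the nest of the kit tray that is moulded to its shape, so that it lies flat on the nest's floor. Leave the loose caps and the other goods as they lie.

Things in the scene. Friction and masses are not known exactly. Their poses are not given: they have to be found in the camera images.
- bench_timer: Square white digital bench timer lying face up, 62 x 62 mm, 22 mm high (straight sides to 20 mm); display and three small buttons on top. Grasp across two opposite sides. 0.05 to 0.1 kg. Loose; origin at the centre of its underside, z up. x and y are normal to its sides.
- loupe: Black round eye loupe standing upright, 39 mm in diameter, 37 mm high, a little waisted. Grasp across the upper half of the barrel (its lowest 12 mm go into the nest). Loose; origin at the centre of its underside, z up. 0.03 to 0.05 kg.
- plug_gauge: Steel go/no-go plug gauge lying flat: a slim bar 91 mm long (along its y), 13 mm wide (x; 11 mm across the flats at the middle, where it is grasped), 11 mm high. It does not roll. Loose; origin at the centre of its underside, z up. 0.04 to 0.09 kg.
- label_roll: White label roll lying flat with its bore up: round, 59 mm in diameter, 30 mm high. Grasp across its outside. Loose; origin at the centre of its underside, z up. 0.035 to 0.07 kg. (Another roll stands far back behind the bench rail: not that one.)
- timer_nest: Nest for the bench timer: centred square recess 73 x 73 mm, floor 12 mm above the origin, with a finger relief at the same depth, 40 mm wide (x), reaching 50 mm either side of the centre along y. The timer goes in square, any quarter turn. Fixed grey block 84 (x) x 108 (y) x 20 mm, in any quarter of the steel kit tray, turned with it. Origin: centre of its underside, z up.
- gauge_nest: Nest for the plug gauge: centred groove along y, 100 x 22 mm, floor 13 mm above the origin, crossed by a finger relief 72 (x) x 34 mm (y), floor 6 mm above the origin. Gauge along y, either way round. Fixed grey block 84 (x) x 108 (y) x 20 mm, in any quarter of the steel kit tray, turned with it. Origin: centre of its underside, z up.
- loupe_nest: Nest for the loupe: the smaller round recess, 51 mm in diameter, centred, its floor 8 mm above the origin (12 mm below the top). Fixed grey block 84 (x) x 108 (y) x 20 mm, in any quarter of the steel kit tray, turned with it. Origin: centre of its underside, z up.
- roll_nest: Nest for the label roll: the larger round recess, 71 mm in diameter, centred, its floor 10 mm above the origin (10 mm below the top). Fixed grey block 84 (x) x 108 (y) x 20 mm, in any quarter of the steel kit tray, turned with it. Origin: centre of its underside, z up.
- cap_a: Red screw cap with a barbed spout, 38 mm in diameter, 34 mm high, standing loose on the bench; a bystander, to be left alone. Origin: centre of its underside.
- cap_b: White screw cap with a barbed spout, 38 mm in diameter, 34 mm high, standing loose on the bench; a bystander, to be left alone. Origin: centre of its underside.

How it is judged:
By the outcome, as a careful person would: the job done as asked, in the order asked, and still so for the second after the job is handed in, with the robot touching nothing.
It also fails if it takes over 102 s, if anything falls off the work surface, if the arm or the gripper's body presses on something with over 40 N, if the wrist force passes 120 N, or if a joint passes its speed limit or range.

## Working session

There is one attempt and no reset: what is moved stays moved. The work goes in short steps, Python scripts to look and compute and a tool call to move; the robot and the scene stay as the last step left them, time stands still between calls to the robot, and variables do not carry over. Pictures are saved under pics/ and viewed, at most 14 in all, crops included, and the job is handed in when it is done.

Besides the shell and the picture viewer there is one more tool, called after ">>>" as name(argument=value, ...) on one line, values as JSON. move_arm: Moves the arm, as the interface text tells. Scaled input: -1 to 1 covers 80 cm each way for a shift and 120 degrees each way for a turn. Its arguments: {"type":"object","properties":{"deltas":{"type":"array","items":{"type":"array","items":{"type":"array","items":{"type":"number","minimum":-1,"maximum":1}}}},"squeeze":{"type":"number"}},"required":["deltas"]}

```bash
mkdir -p pics; cat > h.py <<'E'
import numpy as np, cv2, sys
from rig import manip
def snap(n,f):
    im=manip.get_image(n)[...,::-1].copy(); cv2.imwrite('pics/'+f,im); return im
def ray(n,u,v,z):
    p=manip.camera_params(n);R=np.array(p['R']);t=np.array(p['t'])
    d=R.T@np.array([(u-p['cx'])/p['fx'],(v-p['cy'])/p['fy'],1]);c=-R.T@t
    return c+d*(z-c[2])/d[2]
def proj(n,X):
    p=manip.camera_params(n);q=np.array(p['R'])@np.array(X)+np.array(p['t'])
    return p['fx']*q[0]/q[2]+p['cx'],p['fy']*q[1]/q[2]+p['cy']
E
python3 - <<'E'
from h import *
for n in('top','side'):
    im=snap(n,n+'0.png'); p=manip.camera_params(n); R=np.array(p['R']);print(n,p['fx'],p['cx'],-R.T@np.array(p['t']),R.round(3).tolist())
    cv2.imwrite('pics/%s0b.png'%n,cv2.resize(im,(800,600),interpolation=cv2.INTER_CUBIC))
print(manip.get_state())
E
```

```text
top 442.36888914530573 256.90915560634795 [ 0.3773424  -0.07293517  1.09342495] [[-0.015, -1.0, 0.001], [-0.989, 0.015, -0.146], [0.146, -0.003, -0.989]]
side 409.4442381508985 258.87328700461717 [0.03049565 0.67666772 0.63307418] [[-0.814, -0.581, -0.006], [-0.3, 0.429, -0.852], [0.498, -0.692, -0.523]]
{'clock': 0.1, 'qpos': array([ 9.81006947e-01,  2.76502680e-01,  1.50597625e+00,  3.41414257e-05,
        1.36073239e+00, -1.21014025e-01]), 'qd': array([ 1.17482890e-03, -1.04824126e-03, -1.79006332e-03, -7.97612890e-04,
        2.61807348e-03,  1.03207971e-05]), 'effort': array([ 5.74219193e-04, -4.17703414e+01, -2.46406424e+01, -2.15684636e-04,
        5.76323597e-03,  1.11724952e-05]), 'position': array([0.25949634, 0.51254349, 0.20445491]), 'ee_rot': array([-2.97270295e-04,  2.32250849e-01,  9.72655586e-01, -7.52945981e-04]), 'contact_force': array([0.47714349, 0.22187588, 0.06309824]), 'moment': array([ 0.01094864, -0.04785666,  0.04091756]), 'gripper_force': 0.0, 'width': 0.08544335037026549}
```

View pics/top0b.png

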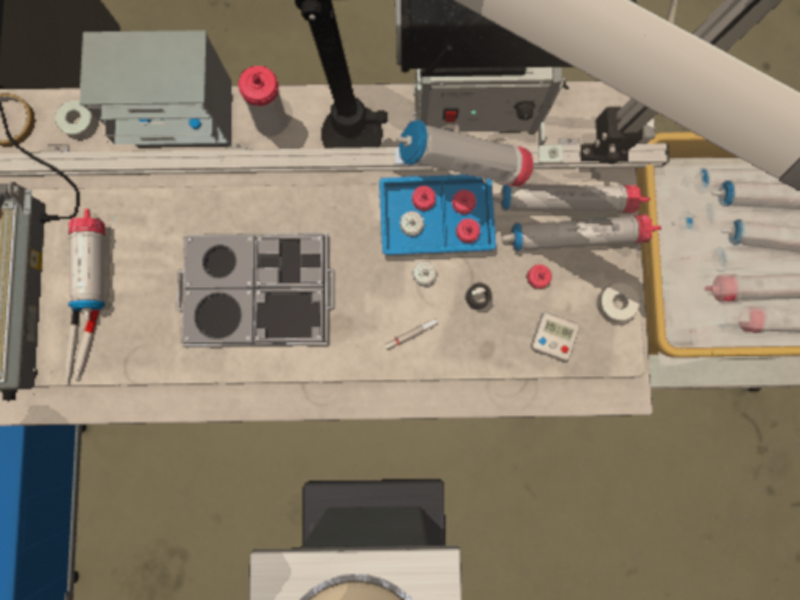

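View pics/side0b.png

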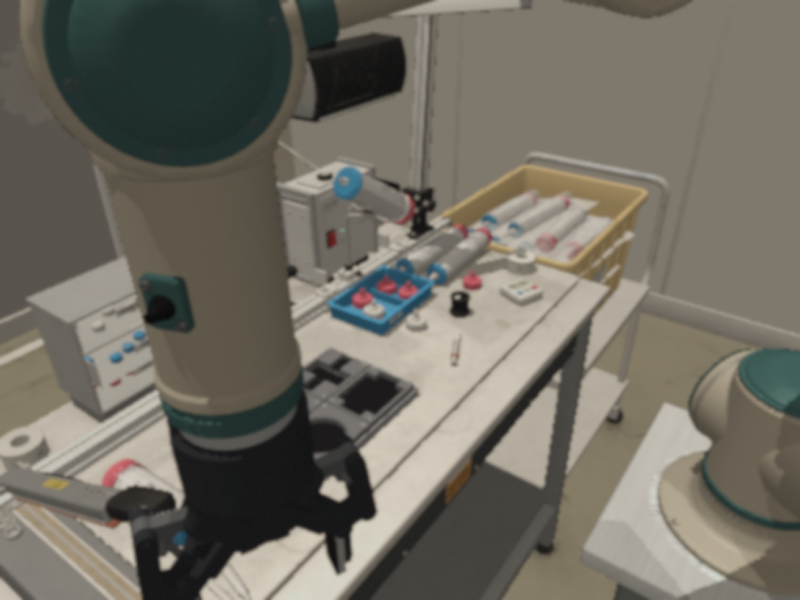

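The top view shows the tray at about (255,290) in the 800x600 picture. Its nests are loupe upper left, gauge upper right, roll lower left and timer lower right. The objects are the gauge (412,335), loupe (479,295), timer (555,337) and roll (619,304). The caps are at (425,272) and (540,277).

```bash
python3 - <<'E'
from h import *
im=cv2.imread('pics/top0.png')
a=cv2.resize(im[160:240,235:420],None,fx=4.3,fy=4.3,interpolation=cv2.INTER_CUBIC)
b=cv2.resize(im[140:230,105:225],None,fx=6,fy=6,interpolation=cv2.INTER_CUBIC)[:, :795]
cv2.imwrite('pics/a.png',a);cv2.imwrite('pics/b.png',b)
g=cv2.cvtColor(im,cv2.COLOR_BGR2GRAY)
hsv=cv2.cvtColor(im,cv2.COLOR_BGR2HSV)
def show(name,mask,roi,z,minA=15):
    x0,y0,x1,y1=roi; m=np.zeros_like(mask);m[y0:y1,x0:x1]=mask[y0:y1,x0:x1]
    cs,_=cv2.findContours(m,cv2.RETR_CCOMP,cv2.CHAIN_APPROX_NONE)
    for c in cs:
        if cv2.contourArea(c)>minA:
            r=cv2.minAreaRect(c);M=cv2.moments(c)
            w=[ray('top',*q,z) for q in cv2.boxPoints(r)]
            print(name,np.array(r[0]).round(1),'mom',round(M['m10']/M['m00'],1),round(M['m01']/M['m00'],1),'c',ray('top',*r[0],z)[:2].round(4),'sz',np.linalg.norm(w[1]-w[0]).round(3),np.linalg.norm(w[2]-w[1]).round(3),'ang',np.degrees(np.arctan2(*(w[1]-w[0])[1::-1])).round(1))
dark=(g<85).astype(np.uint8)
show('holes',dark,(110,145,218,226),.022,60)
show('loupe',(g<100).astype(np.uint8),(290,175,325,205),.037)
wh=((hsv[...,1]<28)&(g>150)).astype(np.uint8)
show('timer',wh,(335,195,375,235),.02); show('roll',wh,(378,178,412,210),.03); show('gauge',wh,(240,200,290,226),.011)
for n,u,v in(('bench',357,216),('timer',345,205),('roll',390,190)): print(n,hsv[v,u])
E
```

```text
holes [139. 202.] mom 138.9 201.5 c [0.5078 0.2111] sz 0.069 0.069 ang -90.9
holes [184. 201.] mom 184.0 201.0 c [0.5086 0.1015] sz 0.098 0.069 ang -90.9
holes [139.8 166.8] mom 139.8 166.8 c [0.5953 0.2113] sz 0.048 0.049 ang -44.1
holes [184.5 166.5] mom 184.6 166.6 c [0.5942 0.101 ] sz 0.087 0.074 ang -52.1
loupe [306.2 189.8] mom 306.0 189.5 c [ 0.5295 -0.1957] sz 0.04 0.038 ang -45.9
loupe [306.8 187.8] mom 306.1 188.0 c [ 0.5344 -0.1971] sz 0.024 0.026 ang -46.0
bench [ 16  50 210]
timer [ 17  43 149]
roll [ 19  43 218]
```

View pics/a.png

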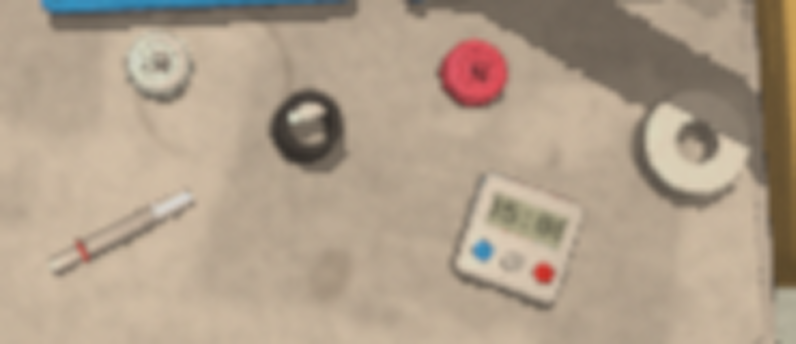

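View pics/b.png

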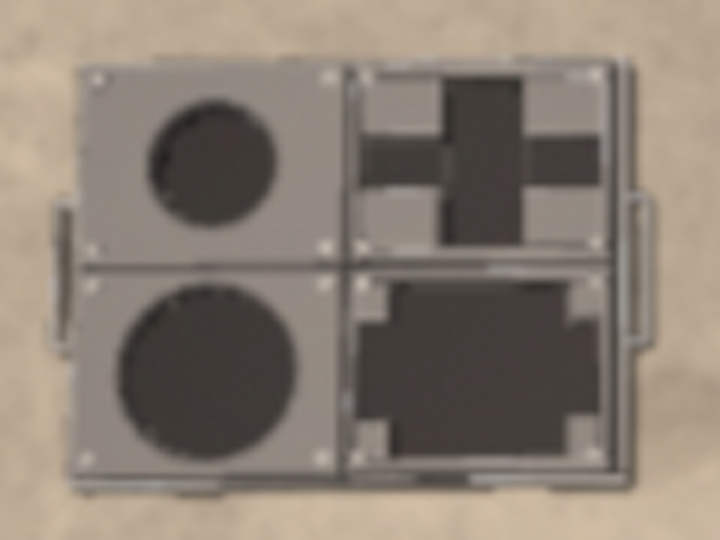

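Crop a shows the timer with corners (487,172), (583,208), (550,307) and (453,268), the loupe centre (308,127), the roll centre (696,146), and the gauge ends (52,270) and (193,195). Crop b shows the four nests squarely aligned with the world axes.

```bash
cat >> h.py <<'E'
from scipy.spatial.transform import Rotation as Ro
def go(x,y,z,yaw):
    """row numbers (tx,ty,tz,twist) to TCP at x,y,z with closing line at yaw deg (mod 180)"""
    s=manip.get_state();q=np.array(s['ee_rot']);R=Ro.from_quat(q[[1,2,3,0]]).as_matrix()
    d=R.T@(np.array([x,y,z])-s['position'])/.8
    cur=np.degrees(np.arctan2(R[1,1],R[0,1]))
    t=-((yaw-cur+90)%180-90)
    print('go',d.round(4),'twist',round(t/120,4),'alt',round((t-np.sign(t)*180)/120,4),'cur',cur.round(1),s['position'].round(4),'q6',s['qpos'][5].round(2),'F',s['contact_force'].round(1),'w',round(s['width'],4),'t',round(s['clock'],1))
E
python3 - <<'E'
from h import *
W=lambda u,v,z:ray('top',(u+.5)/4.3-.5+235,(v+.5)/4.3-.5+160,z)
c=np.array([W(*p,.02) for p in((487,172),(583,208),(550,307),(453,268))])
e=np.roll(c,-1,0)-c
print('timer',c.mean(0).round(4),np.linalg.norm(e,axis=1).round(3),np.degrees(np.arctan2(e[:,1],e[:,0])).round(1))
print('loupe',W(308,127,.034).round(4),'width',(W(272,127,.034)-W(344,127,.034)).round(3))
print('roll',W(697,145,.03).round(4),(W(643,146,.03)-W(747,146,.03)).round(3))
a,b=W(52,270,.008),W(193,195,.008);print('gauge',((a+b)/2).round(4),np.linalg.norm(a-b).round(3),np.degrees(np.arctan2(*(b-a)[1::-1])).round(1))
for n,u,v in(('caps',160,65),('capr',475,72),('bin',757,100)): print(n,W(u,v,.02).round(3))
go(*c.mean(0)[:2],.12,np.degrees(np.arctan2(e[0,1],e[0,0])))
E
```

```text
timer [ 0.4679 -0.3146  0.02  ] [0.058 0.06  0.058 0.058] [-111.8  158.8   67.   -21.8]
loupe [ 0.5314 -0.1961  0.034 ] width [0.001 0.041 0.   ]
roll [ 0.5184 -0.4158  0.03  ] [0.001 0.059 0.   ]
gauge [ 0.4759 -0.0912  0.008 ] 0.092 -62.8
caps [ 0.571 -0.114  0.02 ]
capr [ 0.564 -0.294  0.02 ]
bin [ 0.545 -0.455  0.02 ]
go [-0.6996 -0.8045  0.1067] twist -0.0423 alt 1.4577 cur 63.1 [0.2595 0.5125 0.2045] q6 -0.12 F [0.5 0.2 0.1] w 0.0854 t 0.1
```

>>> move_arm(deltas=[[[-0.7,-0.805,0,-0.042,-1],[-0.7,-0.805,0,-0.042,-1],[-0.7,-0.805,0,-0.042,-1],[-0.7,-0.805,0,-0.042,-1],[-0.7,-0.805,0,-0.042,-1],[-0.7,-0.805,0,-0.042,-1],[-0.7,-0.805,0,-0.042,-1],[-0.7,-0.805,0,-0.042,-1],[-0.7,-0.805,0,-0.042,-1],[-0.7,-0.805,0,-0.042,-1],[-0.7,-0.805,0,-0.042,-1],[-0.7,-0.805,0,-0.042,-1]]], squeeze=30)

```text
clock: 1.3
position: [0.4063, -0.0708, 0.2051]
ee_rot: [0.0, 0.19, 0.982, 0.0]
contact_force: [1.5, 0.8, 0.1]
width: 0.0858
gripper_force: 0.0
```

```bash
python3 -c "
from h import *
go(.468,-.3145,.12,68.2)"
```

```text
go [-0.1849 -0.2541  0.1063] twist -0.0005 alt 1.4995 cur 68.1 [ 0.4063 -0.0708  0.2051] q6 -1.53 F [1.5 0.8 0.1] w 0.0858 t 1.3
```

>>> move_arm(deltas=[[[-0.185,-0.254,0.05,0,-1],[-0.185,-0.254,0.1,0,-1],[-0.185,-0.254,0.1,0,-1],[-0.185,-0.254,0.1,0,-1],[-0.185,-0.254,0.1,0,-1],[-0.185,-0.254,0.1,0,-1],[-0.185,-0.254,0.1,0,-1],[-0.185,-0.254,0.1,0,-1],[-0.185,-0.254,0.1,0,-1]]])

```text
clock: 2.2
position: [0.4681, -0.3107, 0.1259]
ee_rot: [0.0, 0.189, 0.982, 0.0]
contact_force: [0.2, -0.2, -0.2]
width: 0.0854
gripper_force: 0.0
```

```bash
python3 - <<'E'
from h import *
go(.468,-.3145,.014,68.2)
a=snap('top','t1.png'); b=snap('side','s1.png')
u,v=proj('side',(.468,-.3145,.05));print(u,v); u,v=int(u),int(v)
u2,v2=map(int,proj('top',(.468,-.3145,.05)));print(u2,v2)
A=cv2.resize(a[v2-50:v2+50,u2-50:u2+50],(390,390),interpolation=2);B=cv2.resize(b[v-60:v+40,u-50:u+50],(390,390),interpolation=2)
cv2.imwrite('pics/c1.png',np.hstack([A,B]))
E
```

```text
go [-0.0016 -0.0046  0.1398] twist 0.0004 alt -1.4996 cur 68.3 [ 0.4681 -0.3107  0.1259] q6 -1.9 F [ 0.2 -0.2 -0.2] w 0.0854 t 2.2
334.4419671598364 175.24397314203264
357 213
```

View pics/c1.png

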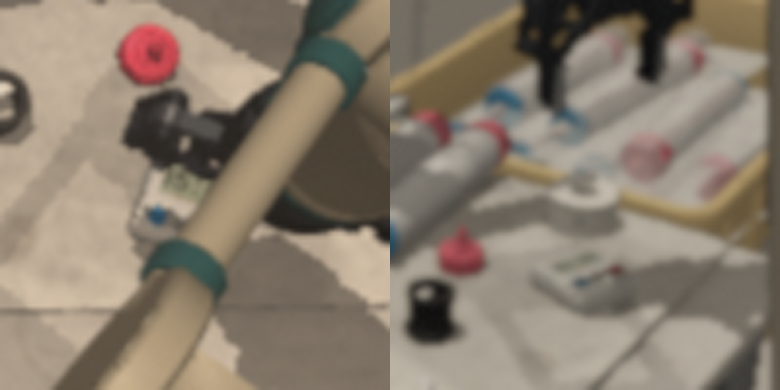

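The side crop shows the open fingers straddling the timer at about (580,275), with the tips well above it. I'm going down.

>>> move_arm(deltas=[[[-0.0016,-0.0046,0.05,0,-1],[-0.0016,-0.0046,0.1,0,-1],[-0.0016,-0.0046,0.125,0,-1],[-0.0016,-0.0046,0.14,0,-1],[-0.0016,-0.0046,0.14,0,-1],[-0.0016,-0.0046,0.14,0,-1]]])

```text
clock: 2.9
position: [0.469, -0.3166, 0.0143]
ee_rot: [0.001, 0.189, 0.982, -0.0]
contact_force: [-0.2, -0.8, -0.0]
width: 0.0857
gripper_force: 0.0
```

```bash
python3 - <<'E'
from h import *
go(.468,-.3145,.012,68.2)
b=snap('side','s2.png')
u,v=map(int,proj('side',(.468,-.3145,.02)))
cv2.imwrite('pics/c2.png',cv2.resize(b[v-40:v+40,u-50:u+50],(800,600),interpolation=2))
E
```

```text
go [0.0022 0.0019 0.0029] twist 0.0001 alt -1.4999 cur 68.2 [ 0.469  -0.3166  0.0143] q6 -1.91 F [-0.2 -0.8 -0. ] w 0.0857 t 2.9
```

View pics/c2.png

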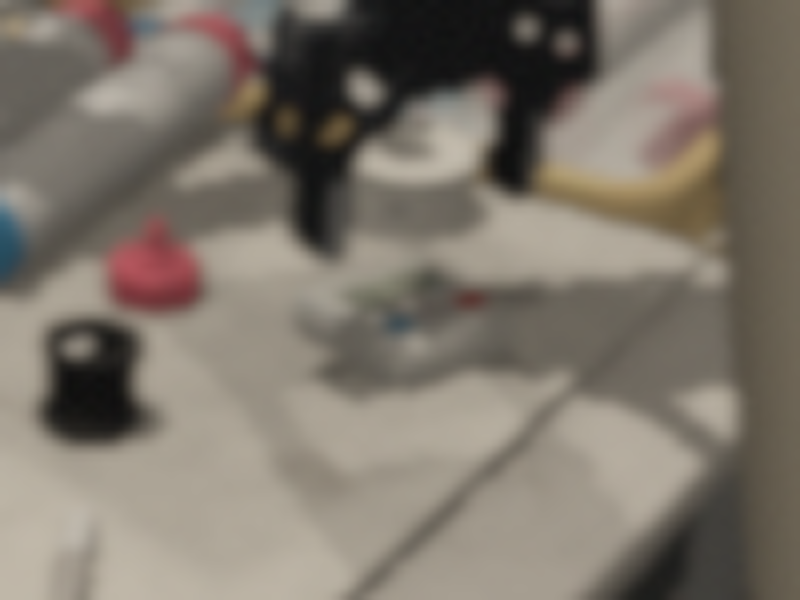

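```bash
python3 - <<'E'
from h import *
c=np.array([.469,-.3166]);d=np.array([.371,.928])
u,v=map(int,proj('side',(.468,-.3145,.02)))
for k in(.05,-.05):
  for z in(0,.012,.025,.05):
    p=proj('side',[*(c+d*k),z]);print(k,z,(p[0]-u+50)*8,(p[1]-v+40)*7.5)
for p in((.468,-.3145,.02),(.5314,-.1961,.0)):
    q=proj('side',p);print((q[0]-u+50)*8,(q[1]-v+40)*7.5)
E
```

```text
0.05 0 297.3081303685167 375.9944135993936
0.05 0.012 299.6708428002589 349.94078603110074
0.05 0.025 302.25833354872157 321.4085281942358
0.05 0.05 307.31758471340254 265.62017077579134
-0.05 0 498.23245590126635 306.45470215608435
-0.05 0.012 501.51556407725366 281.0037637611208
-0.05 0.025 505.10959083597163 253.14255763486173
-0.05 0.05 512.1326025838594 198.69956344724193
404.24508958159186 300.38973990024806
91.72898590223576 424.0355294067385
```

```bash
python3 - <<'E'
from h import *
go(.468,-.3145,.012,68.2)
b=snap('side','s3.png');o=cv2.imread('pics/s2.png')
u,v=map(int,proj('side',(.468,-.3145,.02)))
print(np.abs(b.astype(int)-o)[v-40:v+40,u-50:u+50].mean())
cv2.imwrite('pics/c3.png',cv2.resize(b[v-40:v+40,u-50:u+50],(800,600),interpolation=2))
E
```

```text
go [0.0027 0.0022 0.0034] twist 0.0 alt -1.5 cur 68.2 [ 0.4693 -0.3169  0.0147] q6 -1.91 F [ 0.2 -0.5 -0.4] w 0.0852 t 3.0
0.69875
```

View pics/c3.png

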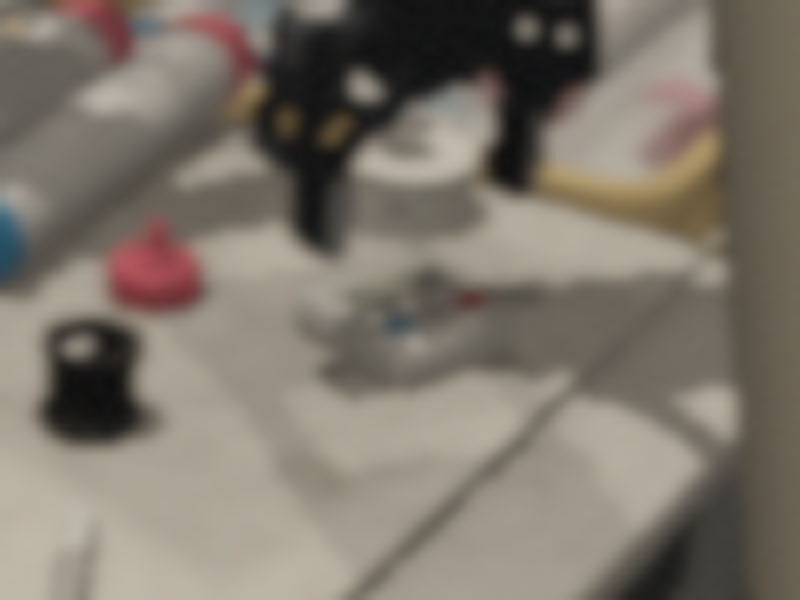

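```bash
python3 - <<'E'
from h import *
a=snap('top','t3.png');b=cv2.imread('pics/s3.png')
c=np.array([.4693,-.3169]);d=np.array([.371,.928])
out=[]
for n,im in(('top',a),('side',b)):
    u,v=map(int,proj(n,(.468,-.3145,.03)));S=6
    im=cv2.resize(im[v-45:v+45,u-33:u+33],None,fx=S,fy=S,interpolation=2)
    for k in(.045,-.045):
        for z,col in((.015,(0,255,0)),(.05,(255,0,255))):
            p=proj(n,[*(c+d*k),z]);cv2.circle(im,(int((p[0]-u+33)*S),int((p[1]-v+45)*S)),3,col,-1)
    print(n,u-33,v-45);out.append(im)
cv2.imwrite('pics/c4.png',np.hstack(out))
E
```

```text
top 323 169
side 300 136
```

View pics/c4.png

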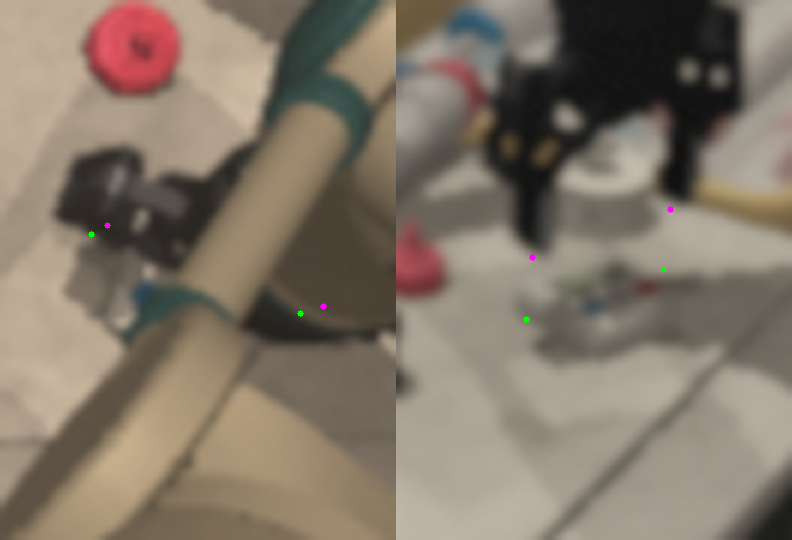

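The side view puts the fingertips near z≈0.05 while the state says TCP z=0.015, so I'm checking against the start picture.

```bash
python3 - <<'E'
from h import *
print(manip.get_state()['position'],manip.get_state()['qpos'].round(3))
for k in(.045,-.045):
  for z in(.21,.245):
    print(k,z,np.array(proj('side',[.2595+.452*k,.5125+.892*k,z]))*1.5625)
# c1 picture: left tip at crop (548,105)->, TCP z .126
print('c1 obs',np.array([548-390,105])/3.9+[334-50,175-60],np.array([650-390,80])/3.9+[334-50,175-60])
for k in(.045,-.045):
  for z in(.13,.165):
    print(k,z,np.array(proj('side',[.4681+.371*k,-.3107+.928*k,z])))
E
```

```text
[ 0.46921216 -0.31704901  0.0147291 ] [-0.717  0.431  1.793  0.     0.915 -1.907]
0.045 0.21 [213.89930724 650.22755346]
0.045 0.245 [205.13517521 619.31794926]
-0.045 0.21 [337.67974743 593.65533918]
-0.045 0.245 [334.66325529 562.86904824]
c1 obs [324.51282051 141.92307692] [350.66666667 135.51282051]
0.045 0.13 [324.20306216 154.88082409]
0.045 0.165 [325.19321792 143.36894908]
-0.045 0.13 [348.09457874 147.37313662]
-0.045 0.165 [349.42490361 136.14976998]
```

>>> move_arm(deltas=[[[0.0025,0.002,0.006,0,-1],[0.0025,0.002,0.012,0,-1],[0.0025,0.002,0.012,0,-1]]])

```text
clock: 3.35
position: [0.4663, -0.3136, 0.003]
ee_rot: [-0.001, 0.189, 0.982, 0.0]
contact_force: [0.3, -0.1, -0.6]
width: 0.085
gripper_force: 0.0
```

```bash
cat >> h.py <<'E'
def tips(ks,yaw):
    s=manip.get_state();b=manip.get_image('side');cv2.imwrite('pics/last.png',b[...,::-1])
    g=cv2.cvtColor(b,cv2.COLOR_RGB2GRAY);d=np.array([np.cos(np.radians(yaw)),np.sin(np.radians(yaw))])
    for k in ks:
        z=np.arange(-.01,.12,.001);col=[]
        for h in z:
            u,v=proj('side',[*(s['position'][:2]+d*k),h]);col.append(int(g[int(round(v)),int(round(u))]))
        print(k,'dark from z',[(round(z[i],3)) for i in range(len(z)-6) if max(col[i:i+6])<55][:1],col[::4])
E
python3 - <<'E'
from h import *
go(.468,-.3145,-.02,68.2)
tips((.045,.05,-.045,-.05),68.2)
E
```

```text
go [-0.0024 -0.0003  0.0287] twist -0.0002 alt 1.4998 cur 68.2 [ 0.4663 -0.3136  0.003 ] q6 -1.91 F [ 0.3 -0.1 -0.6] w 0.085 t 3.4
0.045 dark from z [np.float64(0.048)] [155, 135, 110, 100, 116, 139, 133, 117, 109, 115, 132, 147, 133, 103, 72, 52, 42, 40, 38, 39, 56, 40, 30, 23, 22, 48, 68, 81, 82, 48, 32, 36, 41]
0.05 dark from z [np.float64(0.049)] [161, 158, 137, 116, 128, 140, 142, 138, 113, 113, 121, 131, 142, 117, 81, 49, 32, 26, 25, 24, 20, 22, 22, 22, 23, 28, 39, 52, 45, 35, 26, 22, 26]
-0.045 dark from z [np.float64(0.047)] [97, 99, 99, 93, 88, 99, 122, 141, 154, 159, 162, 164, 156, 125, 79, 38, 18, 17, 19, 18, 18, 19, 19, 22, 28, 19, 19, 20, 20, 22, 51, 77, 76]
-0.05 dark from z [np.float64(0.046)] [97, 97, 95, 90, 85, 92, 115, 155, 160, 164, 165, 165, 152, 66, 33, 24, 39, 35, 31, 28, 26, 26, 24, 27, 20, 17, 21, 19, 20, 25, 33, 45, 48]
```

>>> move_arm(deltas=[[[-0.002,0,0.012,0,-1],[-0.002,0,0.024,0,-1],[-0.002,0,0.034,0,-1],[-0.002,0,0.034,0,-1]]])

```text
clock: 3.8
position: [0.4673, -0.3138, -0.0254]
ee_rot: [-0.002, 0.189, 0.982, 0.001]
contact_force: [-0.1, -0.3, -0.3]
width: 0.0855
gripper_force: 0.0
```

```bash
python3 - <<'E'
from h import *
go(.468,-.3145,-.028,68.2)
tips((.05,-.05),68.2)
b=cv2.imread('pics/last.png');u,v=map(int,proj('side',(.468,-.3145,.02)))
cv2.imwrite('pics/c5.png',cv2.resize(b[v-40:v+40,u-50:u+50],(800,600),interpolation=2))
E
```

```text
go [-0.0012 -0.0005  0.0032] twist -0.0002 alt 1.4998 cur 68.2 [ 0.4673 -0.3138 -0.0254] q6 -1.9 F [-0.1 -0.3 -0.3] w 0.0855 t 3.8
0.05 dark from z [np.float64(0.022)] [158, 129, 103, 96, 115, 132, 118, 63, 38, 27, 25, 25, 24, 23, 22, 21, 22, 23, 49, 74, 80, 65, 28, 24, 24, 27, 25, 26, 22, 25, 40, 62, 96]
-0.05 dark from z [np.float64(0.011)] [97, 98, 96, 92, 80, 66, 37, 32, 28, 24, 22, 39, 38, 33, 31, 25, 21, 18, 20, 20, 19, 20, 23, 66, 75, 45, 35, 27, 31, 32, 29, 26, 31]
```

View pics/c5.png

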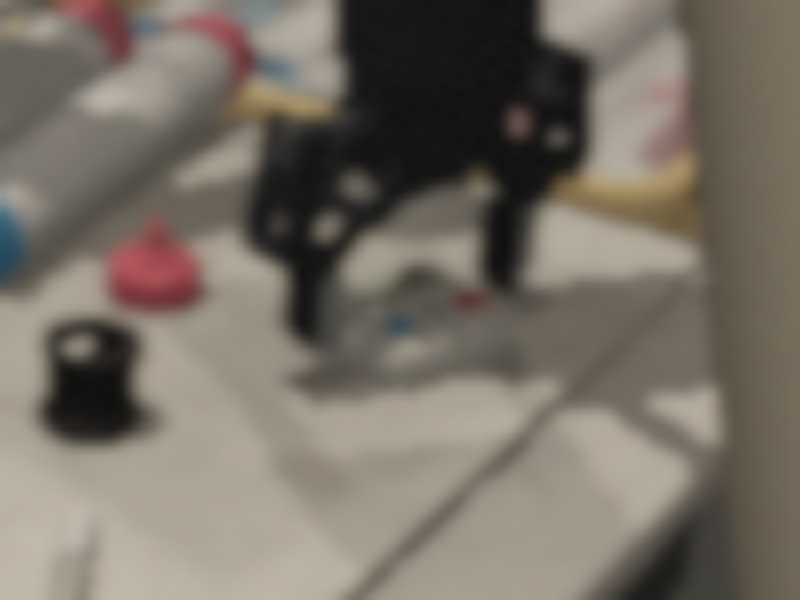

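The fingers now straddle the timer with the tips at about z=0.015, so I'm closing.

>>> move_arm(deltas=[[[0,0,0.001,0,0.2],[0,0,0.001,0,0.2],[0,0,0.001,0,0.2],[0,0,0.001,0,0.2],[0,0,0.001,0,0.2],[0,0,0.001,0,0.2],[0,0,0.001,0,0.2]]], squeeze=30)

```text
clock: 4.55
position: [0.4687, -0.3149, -0.0241]
ee_rot: [0.0, 0.189, 0.982, -0.0]
contact_force: [0.0, -0.6, 2.7]
width: 0.0611
gripper_force: 33.9
```

>>> move_arm(deltas=[[[0,0,-0.05,0,0.2],[0,0,-0.1,0,0.2],[0,0,-0.12,0,0.2],[0,0,-0.12,0,0.2]]])

```text
clock: 4.95
position: [0.4699, -0.316, 0.0741]
ee_rot: [0.003, 0.189, 0.982, -0.001]
contact_force: [0.0, -0.6, -0.2]
width: 0.0608
gripper_force: 33.6
```

```bash
python3 -c "
from h import *
go(.5085,.1015,.07,90)"
```

```text
go [0.1492 0.5024 0.0035] twist -0.1818 alt 1.3182 cur 68.2 [ 0.4699 -0.316   0.0741] q6 -1.91 F [ 0.  -0.6 -0.2] w 0.0608 t 5.0
```

>>> move_arm(deltas=[[[0.149,0.502,0,-0.182,0.2],[0.149,0.502,0,-0.182,0.2],[0.149,0.502,0,-0.182,0.2],[0.149,0.502,0,-0.182,0.2],[0.149,0.502,0,-0.182,0.2],[0.149,0.502,0,-0.182,0.2],[0.149,0.502,0,-0.182,0.2],[0.149,0.502,0,-0.182,0.2],[0.149,0.502,0,-0.182,0.2],[0.149,0.502,0,-0.182,0.2],[0.149,0.502,0,-0.182,0.2],[0.149,0.502,0,-0.182,0.2]]])

```text
clock: 6.15
position: [0.5062, 0.1013, 0.0707]
ee_rot: [-0.001, 0.0, 1.0, -0.0]
contact_force: [-0.4, -0.3, -0.8]
width: 0.0611
gripper_force: 33.6
```

```bash
python3 - <<'E'
from h import *
go(.5085,.1015,.03,90)
a=snap('top','t6.png');b=snap('side','s6.png')
out=[]
for n,im,pp in(('top',a,(.5085,.1015,.03)),('side',b,(.5085,.1015,.06))):
    u,v=map(int,proj(n,pp));print(n,u-33,v-45)
    out.append(cv2.resize(im[v-45:v+45,u-33:u+33],None,fx=6,fy=6,interpolation=2))
cv2.imwrite('pics/c6.png',np.hstack(out))
E
```

```text
go [-0.0029  0.0003  0.0509] twist -0.0003 alt 1.4997 cur 90.0 [0.5062 0.1013 0.0707] q6 -1.51 F [-0.4 -0.3 -0.8] w 0.0611 t 6.2
top 150 155
side 203 193
```

View pics/c6.png

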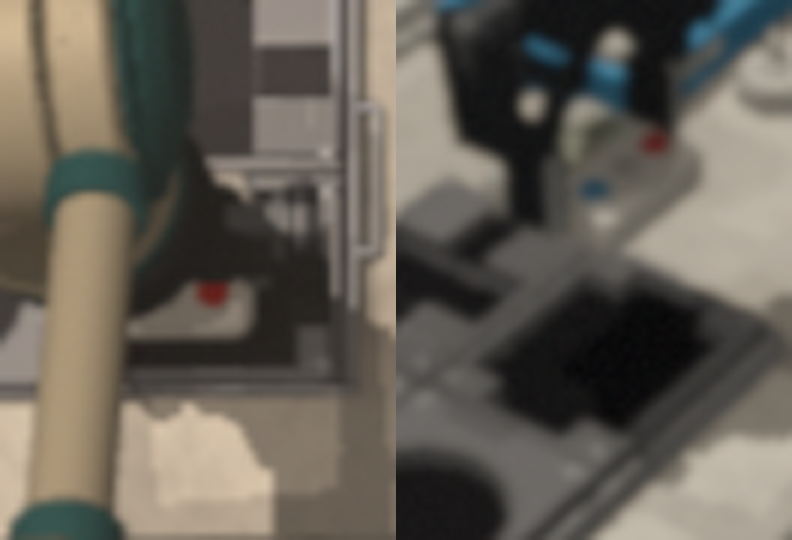

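The timer is held level above its nest. In the top crop its lower right corner is at about (252,335).

```bash
python3 -c "
from h import *
for z in (.11,.117): print(ray('top',252/6+150,337/6+155,z))
print([np.round(q,3) for q in (ray('top',(356-.0)/6+150,380/6+155,.02),)])"
```

```text
[0.47467078 0.06911841 0.11      ]
[0.473978   0.06810728 0.117     ]
[array([0.465, 0.04 , 0.02 ])]
```

>>> move_arm(deltas=[[[-0.004,0.0015,0.04,0,0.2],[-0.004,0.0015,0.07,0,0.2],[-0.004,0.0015,0.08,0,0.2],[-0.004,0.0015,0.086,0,0.2],[-0.004,0.0015,0.092,0,0.2],[-0.004,0.0015,0.092,0,0.2]]])

```text
clock: 6.85
position: [0.5106, 0.1034, -0.0017]
ee_rot: [0.0, 0.0, 1.0, 0.0]
contact_force: [-0.6, 0.4, -0.7]
width: 0.0613
gripper_force: 33.6
```

>>> move_arm(deltas=[[[0.0012,-0.001,0.004,0,0.2],[0.0012,-0.001,0.008,0,0.2],[0.0012,-0.001,0.008,0,0.2]]])

```text
clock: 7.15
position: [0.5091, 0.1028, -0.0084]
ee_rot: [-0.0, -0.0, 1.0, 0.0]
contact_force: [0.7, 0.2, -1.1]
width: 0.0615
gripper_force: 33.6
```

>>> move_arm(deltas=[[[0,0,0.002,0,0.2],[0,0,0.003,0,0.2],[0,0,0.003,0,0.2]]])

```text
clock: 7.45
position: [0.5094, 0.1029, -0.0091]
ee_rot: [0.0, -0.0, 1.0, 0.0]
contact_force: [-3.2, -0.6, 11.4]
width: 0.0615
gripper_force: 34.9
```

>>> move_arm(deltas=[[[0,0,0,0,-0.7],[0,0,0,0,-0.7],[0,0,0,0,-0.7],[0,0,0,0,-0.7],[0,0,-0.03,0,-0.7],[0,0,-0.08,0,-0.7],[0,0,-0.12,0,-0.7],[0,0,-0.12,0,-1]]])

```text
clock: 8.25
position: [0.513, 0.1031, 0.0894]
ee_rot: [0.005, -0.0, 1.0, 0.0]
contact_force: [-0.0, -0.1, -0.4]
width: 0.0841
gripper_force: 0.0
```

```bash
python3 -c "
from h import *
go(.5314,-.1961,.05,0)"
```

```text
go [-0.0224 -0.3741  0.0492] twist -0.7498 alt 0.7502 cur 90.0 [0.513  0.1031 0.0894] q6 -1.51 F [-0.  -0.1 -0.4] w 0.0841 t 8.2
```

>>> move_arm(deltas=[[[-0.02,-0.374,0,0,-1],[-0.02,-0.374,0,0,-1],[-0.02,-0.374,0,0,-1],[-0.02,-0.374,0,0,-1],[-0.02,-0.374,0,0,-1],[-0.02,-0.374,0,0,-1],[-0.02,-0.374,0,0,-1],[-0.02,-0.374,0.05,0,-1],[-0.02,-0.374,0.05,0,-1],[-0.02,-0.374,0.05,0,-1]]])

```text
clock: 9.25
position: [0.5241, -0.1952, 0.0441]
ee_rot: [-0.002, -0.0, 1.0, 0.001]
contact_force: [-0.3, 0.2, 0.3]
width: 0.0856
gripper_force: 0.0
```

```bash
python3 - <<'E'
from h import *
go(.5314,-.1961,-.016,90)
a=snap('top','t7.png');b=snap('side','s7.png')
out=[]
for n,im,pp in(('top',a,(.5085,.1015,.03)),('side',b,(.5314,-.1961,.04))):
    u,v=map(int,proj(n,pp));print(n,u-33,v-45)
    out.append(cv2.resize(im[v-45:v+45,u-33:u+33],None,fx=6,fy=6,interpolation=2))
cv2.imwrite('pics/c7.png',np.hstack(out))
E
```

```text
go [-0.0093 -0.0013  0.0751] twist 0.0004 alt -1.4996 cur 90.0 [ 0.5241 -0.1952  0.0441] q6 -2.05 F [-0.3  0.2  0.3] w 0.0856 t 9.2
top 150 155
side 262 143
```

View pics/c7.png

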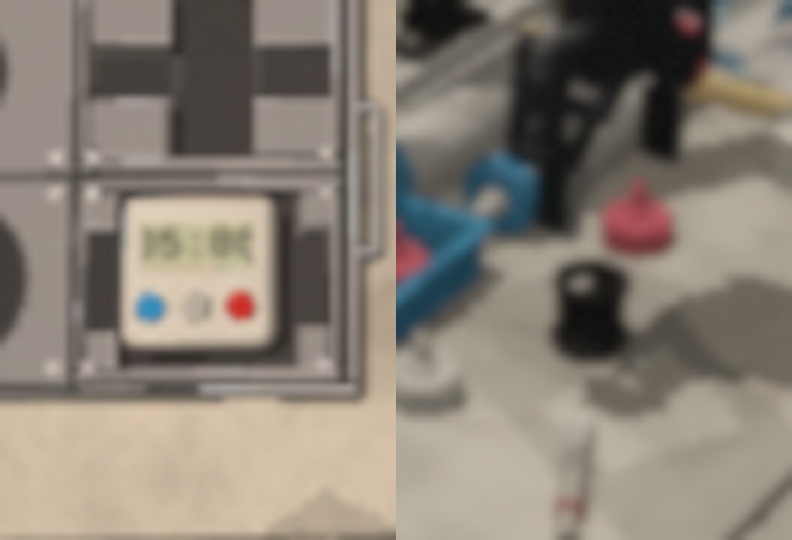

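The timer lies flat in its nest at crop (198,270). The fingers now straddle the loupe at side crop (592,310).

>>> move_arm(deltas=[[[-0.009,-0.001,0,0,-1],[-0.009,-0.001,0.03,0,-1],[-0.009,-0.001,0.055,0,-1],[-0.009,-0.001,0.075,0,-1],[-0.009,-0.001,0.075,0,-1],[-0.009,-0.001,0.075,0,-1]]])

```text
clock: 9.95
position: [0.5337, -0.1973, -0.014]
ee_rot: [0.001, -0.0, 1.0, -0.0]
contact_force: [0.5, -0.6, -0.2]
width: 0.0853
gripper_force: 0.0
```

```bash
python3 - <<'E'
from h import *
go(.5314,-.1961,-.016,90)
tips((.045,.05,-.045,-.05),90)
E
```

```text
go [0.0028 0.0015 0.0025] twist 0.0004 alt -1.4996 cur 90.1 [ 0.5337 -0.1973 -0.014 ] q6 -2.05 F [ 0.5 -0.6 -0.2] w 0.0853 t 9.9
0.045 dark from z [np.float64(0.029)] [134, 111, 108, 119, 136, 145, 146, 143, 105, 71, 44, 33, 29, 29, 29, 28, 26, 20, 20, 21, 24, 39, 63, 63, 54, 25, 24, 30, 27, 24, 24, 28, 39]
0.05 dark from z [np.float64(0.032)] [156, 137, 127, 133, 133, 142, 148, 145, 137, 117, 82, 47, 22, 22, 24, 20, 19, 21, 21, 21, 22, 24, 39, 40, 34, 26, 24, 23, 24, 24, 24, 28, 34]
-0.045 dark from z [np.float64(0.031)] [77, 79, 83, 95, 113, 130, 143, 146, 140, 110, 63, 30, 15, 17, 18, 16, 15, 18, 17, 20, 19, 19, 18, 18, 18, 20, 21, 22, 19, 18, 18, 20, 19]
-0.05 dark from z [np.float64(0.026)] [77, 78, 87, 107, 131, 144, 149, 150, 100, 54, 22, 16, 15, 17, 22, 22, 22, 23, 23, 19, 18, 18, 17, 19, 19, 21, 21, 19, 22, 19, 20, 18, 19]
```

>>> move_arm(deltas=[[[0.002,0.001,0.004,0,-1],[0.002,0.001,0.004,0,0.5],[0.002,0.001,0.004,0,0.5],[0.002,0.001,0.004,0,0.5],[0.002,0.001,0.004,0,0.5],[0.002,0.001,0.004,0,0.5],[0.002,0.001,0.004,0,0.5],[0.002,0.001,0.004,0,0.5],[0.002,0.001,0.004,0,0.5]]], squeeze=30)

```text
clock: 10.9
position: [0.5312, -0.1966, -0.0175]
ee_rot: [0.0, -0.0, 1.0, -0.0]
contact_force: [-1.8, 0.6, 5.9]
width: 0.0349
gripper_force: 29.8
```

>>> move_arm(deltas=[[[0,0,-0.05,0,0.5],[0,0,-0.1,0,0.5],[-0.03,0.2,-0.11,0,0.5],[-0.077,0.505,-0.11,0,0.5],[-0.077,0.505,-0.11,0,0.5],[-0.077,0.505,-0.11,0,0.5],[-0.077,0.505,-0.11,0,0.5],[-0.077,0.505,-0.11,0,0.5],[-0.077,0.505,-0.11,0,0.5],[-0.077,0.505,-0.11,0,0.5],[-0.077,0.505,-0.11,0,0.5],[-0.077,0.505,-0.11,0,0.5]]])

```text
clock: 12.1
position: [0.5921, 0.2094, 0.0693]
ee_rot: [-0.0, -0.002, 1.0, -0.0]
contact_force: [-0.3, 0.3, -0.4]
width: 0.0348
gripper_force: 30.0
```

```bash
python3 -c "
from h import *
go(.593,.209,.003,90)"
```

```text
go [-0.0012 -0.0005  0.0829] twist 0.0017 alt -1.4983 cur 90.2 [0.5921 0.2094 0.0693] q6 -1.35 F [-0.3  0.3 -0.4] w 0.0348 t 12.1
```

>>> move_arm(deltas=[[[-0.001,-0.0005,0.04,0,0.5],[-0.001,-0.0005,0.065,0,0.5],[-0.001,-0.0005,0.075,0,0.5],[-0.001,-0.0005,0.08,0,0.5],[-0.001,-0.0005,0.085,0,0.5],[-0.001,-0.0005,0.085,0,0.5]]])

```text
clock: 12.7
position: [0.5937, 0.2068, 0.0024]
ee_rot: [0.0, 0.0, 1.0, 0.0]
contact_force: [-0.2, 0.3, -0.1]
width: 0.0348
gripper_force: 30.0
```

>>> move_arm(deltas=[[[0,0.002,0.004,0,0.5],[0,0.002,0.007,0,0.5],[0,0.002,0.01,0,0.5],[0,0.002,0.01,0,0.5]]])

```text
clock: 13.1
position: [0.5937, 0.2091, -0.0053]
ee_rot: [0.001, -0.0, 1.0, 0.0]
contact_force: [0.5, 0.3, 4.3]
width: 0.035
gripper_force: 32.4
```

>>> move_arm(deltas=[[[0,0,0.001,0,0.5],[0,0,0.001,0,-0.4],[0,0,0.001,0,-0.4],[0,0,0.001,0,-0.4],[0,0,0.001,0,-0.4],[0,0,-0.03,0,-0.4],[0,0,-0.08,0,-0.4],[0,0,-0.12,0,-0.4],[0,0,-0.12,0,-0.4]]])

```text
clock: 14.0
position: [0.5963, 0.2092, 0.0944]
ee_rot: [0.004, -0.0, 1.0, 0.001]
contact_force: [0.1, 1.0, 0.5]
width: 0.0597
gripper_force: 0.0
```

```bash
python3 -c "
from h import *
go(.4759,-.0912,.03,27.2)"
```

```text
go [ 0.1514 -0.3755  0.0788] twist 0.5236 alt -0.9764 cur 90.0 [0.5963 0.2092 0.0944] q6 -1.34 F [0.1 1.  0.5] w 0.0597 t 14.0
```

>>> move_arm(deltas=[[[0.15,-0.375,0,0.524,0],[0.15,-0.375,0,0.524,0],[0.15,-0.375,0,0.524,0],[0.15,-0.375,0,0.524,0],[0.15,-0.375,0,0.524,0],[0.15,-0.375,0,0.524,0],[0.15,-0.375,0,0.524,0],[0.15,-0.375,0,0.524,0],[0.15,-0.375,0.03,0.524,0],[0.15,-0.375,0.06,0.524,0],[0.15,-0.375,0.06,0.524,0]]])

```text
clock: 15.1
position: [0.4693, -0.0903, 0.0386]
ee_rot: [-0.004, 0.522, 0.853, -0.001]
contact_force: [-0.6, 0.2, -1.1]
width: 0.0429
gripper_force: 0.0
```

```bash
python3 - <<'E'
from h import *
go(.4759,-.0912,.0,27.2)
a=snap('top','t8.png');b=snap('side','s8.png')
out=[]
for n,im,pp in(('top',a,(.55,.155,.03)),('side',b,(.476,-.0912,.04))):
    u,v=map(int,proj(n,pp));print(n,u-33,v-45)
    out.append(cv2.resize(im[v-45:v+45,u-33:u+33],None,fx=6,fy=6,interpolation=2))
cv2.imwrite('pics/c8.png',np.hstack(out))
tips((.02,.025,.03,-.02,-.025,-.03),27.2)
E
```

```text
go [-0.0051  0.0072  0.0481] twist -0.0006 alt 1.4994 cur 27.1 [ 0.4693 -0.0903  0.0386] q6 -0.81 F [-0.6  0.2 -1.1] w 0.0429 t 15.1
top 128 139
side 259 166
0.02 dark from z [] [162, 162, 157, 146, 134, 133, 108, 123, 160, 165, 165, 164, 161, 160, 162, 167, 169, 171, 170, 154, 143, 135, 131, 132, 133, 131, 126, 121, 149, 149, 152, 154, 149]
0.025 dark from z [] [162, 162, 162, 156, 156, 155, 155, 161, 163, 164, 164, 160, 159, 160, 162, 174, 177, 177, 162, 135, 105, 76, 71, 70, 70, 69, 69, 66, 80, 75, 78, 83, 74]
0.03 dark from z [np.float64(0.08)] [163, 162, 164, 165, 165, 164, 165, 163, 162, 161, 161, 158, 159, 163, 174, 178, 180, 179, 171, 160, 145, 87, 62, 54, 53, 54, 53, 57, 47, 33, 23, 23, 23]
-0.02 dark from z [] [175, 159, 127, 97, 90, 88, 88, 90, 102, 143, 151, 152, 148, 150, 156, 162, 165, 164, 160, 138, 132, 129, 129, 131, 132, 138, 141, 143, 145, 118, 123, 118, 102]
-0.025 dark from z [np.float64(0.105)] [178, 148, 117, 95, 88, 87, 87, 87, 87, 110, 132, 144, 147, 158, 164, 165, 165, 164, 158, 122, 102, 84, 77, 76, 76, 79, 82, 82, 72, 36, 35, 34, 29]
-0.03 dark from z [np.float64(0.079)] [174, 157, 109, 95, 90, 88, 87, 87, 85, 84, 107, 131, 148, 164, 165, 165, 165, 164, 161, 158, 134, 103, 70, 49, 49, 46, 47, 47, 43, 35, 25, 21, 19]
```

View pics/c8.png

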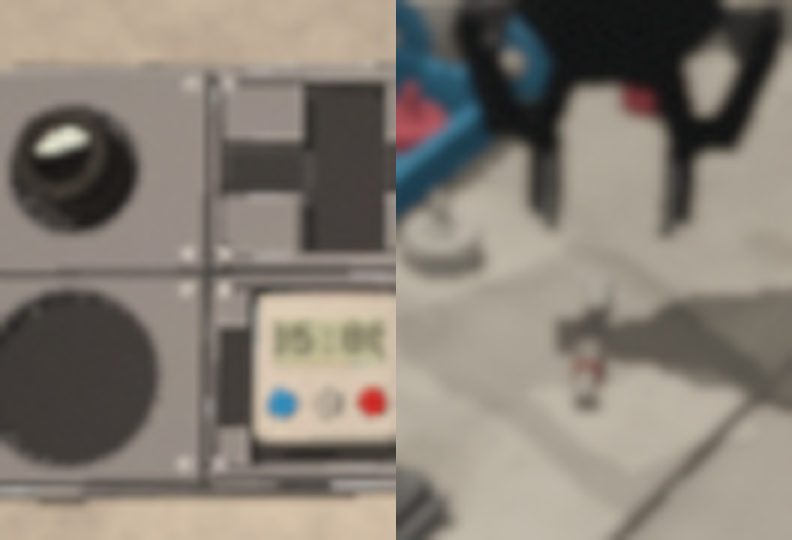

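The loupe stands upright in its nest at (73,170). The fingers straddle the gauge at side crop (588,370).

>>> move_arm(deltas=[[[0,0,0.02,0,0],[0,0,0.04,0,0],[0,0,0.06,0,0],[0,0,0.06,0,0],[0,0,0.06,0,0]]])

```text
clock: 15.75
position: [0.474, -0.0913, -0.0052]
ee_rot: [0.001, 0.521, 0.853, 0.0]
contact_force: [-0.7, -0.7, 0.4]
width: 0.0427
gripper_force: 0.0
```

```bash
python3 - <<'E'
from h import *
go(.4759,-.0912,-.026,27.2)
tips((.025,.03,.035,-.025,-.03,-.035),27.2)
E
```

```text
go [-0.0009  0.0022  0.026 ] twist -0.0003 alt 1.4997 cur 27.2 [ 0.474  -0.0913 -0.0052] q6 -0.81 F [-0.7 -0.7  0.4] w 0.0427 t 15.8
0.025 dark from z [np.float64(0.073)] [162, 155, 111, 94, 90, 90, 97, 102, 97, 86, 72, 71, 72, 73, 72, 88, 87, 76, 70, 66, 56, 42, 30, 27, 26, 31, 44, 51, 49, 27, 23, 21, 22]
0.03 dark from z [np.float64(0.055)] [162, 141, 119, 101, 98, 103, 119, 135, 138, 121, 65, 55, 53, 63, 64, 63, 57, 32, 25, 24, 22, 22, 25, 63, 84, 105, 129, 135, 133, 94, 64, 38, 22]
0.035 dark from z [np.float64(0.06)] [162, 162, 154, 144, 142, 156, 159, 162, 161, 139, 126, 81, 83, 94, 99, 102, 94, 75, 49, 29, 23, 27, 41, 124, 146, 156, 163, 163, 153, 134, 109, 67, 46]
-0.025 dark from z [np.float64(0.066)] [117, 100, 90, 89, 88, 88, 86, 83, 70, 69, 74, 65, 67, 70, 72, 73, 67, 60, 57, 51, 45, 37, 22, 25, 26, 33, 40, 44, 44, 34, 20, 19, 22]
-0.03 dark from z [np.float64(0.029)] [114, 104, 94, 90, 88, 88, 88, 87, 82, 59, 51, 50, 54, 52, 52, 52, 45, 35, 24, 21, 22, 21, 25, 38, 94, 121, 130, 135, 132, 112, 80, 28, 20]
-0.035 dark from z [np.float64(0.064)] [122, 105, 95, 90, 88, 88, 87, 87, 83, 71, 64, 72, 125, 137, 138, 137, 127, 105, 68, 36, 20, 21, 37, 115, 148, 154, 161, 163, 163, 158, 143, 81, 49]
```

>>> move_arm(deltas=[[[-0.001,0.002,0.012,0,0],[-0.001,0.002,0.024,0,0],[-0.001,0.002,0.024,0,0],[-0.001,0.002,0.024,0,0]]])

```text
clock: 16.2
position: [0.4747, -0.091, -0.0256]
ee_rot: [-0.001, 0.521, 0.853, -0.0]
contact_force: [1.1, 0.3, -0.4]
width: 0.0426
gripper_force: 0.0
```

```bash
python3 - <<'E'
from h import *
go(.4759,-.0912,-.026,27.2)
tips((.03,-.03),27.2)
E
```

```text
go [-0.0009  0.0012  0.0004] twist -0.0005 alt 1.4995 cur 27.1 [ 0.4747 -0.091  -0.0256] q6 -0.81 F [ 1.1  0.3 -0.4] w 0.0426 t 16.2
0.03 dark from z [np.float64(0.014)] [161, 125, 97, 82, 72, 57, 54, 54, 55, 54, 51, 43, 33, 25, 23, 23, 23, 44, 76, 106, 135, 144, 118, 96, 67, 44, 22, 22, 22, 22, 20, 22, 22]
-0.03 dark from z [np.float64(0.01)] [110, 99, 89, 85, 72, 45, 41, 41, 41, 39, 40, 39, 24, 22, 22, 21, 23, 37, 62, 95, 104, 116, 131, 127, 108, 46, 28, 29, 21, 22, 21, 21, 19]
```

>>> move_arm(deltas=[[[-0.0005,0.001,0,0,1],[-0.0005,0.001,0,0,1],[-0.0005,0.001,0,0,1],[-0.0005,0.001,0,0,1],[-0.0005,0.001,0,0,1],[-0.0005,0.001,0,0,1]]], squeeze=40)

```text
clock: 16.85
position: [0.4764, -0.0913, -0.0249]
ee_rot: [0.0, 0.521, 0.853, 0.0]
contact_force: [0.6, 0.1, 5.2]
width: 0.0095
gripper_force: 40.6
```

>>> move_arm(deltas=[[[0,0,-0.05,0,1],[0,0,-0.1,0,1],[0,0,-0.1,0,1],[0,0,-0.1,0,1]]])

```text
clock: 17.25
position: [0.4761, -0.0912, 0.0551]
ee_rot: [0.001, 0.521, 0.853, 0.0]
contact_force: [-0.2, 0.2, -1.2]
width: 0.0095
gripper_force: 40.0
```

```bash
python3 - <<'E'
from h import *
go(.592,.099,.055,0)
a=snap('side','s9.png'); u,v=map(int,proj('side',(.476,-.0912,.09)))
cv2.imwrite('pics/c9.png',cv2.resize(a[v-40:v+40,u-40:u+40],(480,480),interpolation=2))
E
```

```text
go [1.454e-01 2.374e-01 2.000e-04] twist 0.2262 alt -1.2738 cur 27.1 [ 0.4761 -0.0912  0.0551] q6 -0.81 F [-0.2  0.2 -1.2] w 0.0095 t 17.2
```

View pics/c9.png

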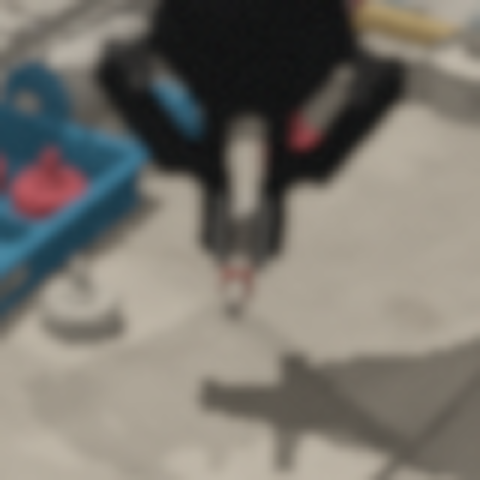

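The gauge hangs level in the fingers at (235,280).

>>> move_arm(deltas=[[[0.145,0.237,0,0.226,1],[0.145,0.237,0,0.226,1],[0.145,0.237,0,0.226,1],[0.145,0.237,0,0.226,1],[0.145,0.237,0,0.226,1],[0.145,0.237,0,0.226,1],[0.145,0.237,0,0.226,1],[0.145,0.237,0,0.226,1],[0.145,0.237,0,0.226,1]]])

```text
clock: 18.2
position: [0.5905, 0.0974, 0.0541]
ee_rot: [-0.001, 0.707, 0.707, -0.001]
contact_force: [0.5, -0.6, -0.5]
width: 0.0098
gripper_force: 40.0
```

```bash
python3 -c "
from h import *
go(.592,.099,0,0)"
```

```text
go [0.002  0.002  0.0676] twist -0.0005 alt 1.4995 cur -0.1 [0.5905 0.0974 0.0541] q6 0.05 F [ 0.5 -0.6 -0.5] w 0.0098 t 18.2
```

>>> move_arm(deltas=[[[0.002,0.002,0.03,0,1],[0.002,0.002,0.055,0,1],[0.002,0.002,0.063,0,1],[0.002,0.002,0.068,0,1],[0.002,0.002,0.072,0,1],[0.002,0.002,0.072,0,1]]])

```text
clock: 18.8
position: [0.5937, 0.1, -0.0024]
ee_rot: [0.0, 0.707, 0.707, 0.0]
contact_force: [0.5, 0.2, -1.1]
width: 0.0096
gripper_force: 40.0
```

>>> move_arm(deltas=[[[0,-0.0015,0.003,0,1],[0,-0.0015,0.006,0,1],[0,-0.0015,0.009,0,1],[0,-0.0015,0.009,0,1]]])

```text
clock: 19.2
position: [0.5924, 0.1002, -0.0089]
ee_rot: [0.0, 0.707, 0.707, 0.0]
contact_force: [-1.7, 0.3, 6.0]
width: 0.0096
gripper_force: 40.8
```

>>> move_arm(deltas=[[[0,-0.001,0.009,0,0.4],[0,-0.001,0,0,0.4],[0,-0.001,0,0,0.4],[0,0,-0.02,0,0.4],[0,0,-0.06,0,0.4],[0,0,-0.12,0,0.4],[0,0,-0.12,0,-1],[0,0,-0.12,0,-1]]])

```text
clock: 20.0
position: [0.5933, 0.1002, 0.0876]
ee_rot: [0.001, 0.707, 0.707, 0.001]
contact_force: [-1.0, -0.2, -0.3]
width: 0.0535
gripper_force: 0.0
```

```bash
python3 -c "
from h import *
go(.5184,-.4158,.05,0)
go(.5184,-.4158,.05,20)"
```

```text
go [-0.645  -0.0941  0.0465] twist 0.0002 alt -1.4998 cur 0.0 [0.5933 0.1002 0.0876] q6 0.05 F [-1.  -0.2 -0.3] w 0.0535 t 20.0
go [-0.645  -0.0941  0.0465] twist -0.1665 alt 1.3335 cur 0.0 [0.5933 0.1002 0.0876] q6 0.05 F [-1.  -0.2 -0.3] w 0.0535 t 20.0
```

```bash
python3 - <<'E'
from h import *
t=cv2.imread('pics/top0.png');s=cv2.imread('pics/s8.png')
hs=cv2.cvtColor(s,cv2.COLOR_BGR2HSV);ht=cv2.cvtColor(t,cv2.COLOR_BGR2HSV)
print('row183',[(u,*map(int,ht[200,u])) for u in range(400,424)])
for z in(0,.02,.04,.06,.08,.1,.12,.15):
    p=ray('top',414,200,z);q=proj('side',p);print(z,p.round(3),np.round(q),hs[int(q[1]),int(q[0])])
p=ray('top',655/1.5625,228/1.5625,.03);print('tube',p)
E
```

```text
row183 [(400, 21, 42, 218), (401, 20, 42, 218), (402, 19, 43, 218), (403, 20, 44, 218), (404, 19, 44, 218), (405, 18, 46, 214), (406, 17, 50, 195), (407, 17, 53, 191), (408, 17, 54, 195), (409, 17, 54, 170), (410, 15, 53, 134), (411, 15, 51, 119), (412, 16, 55, 111), (413, 17, 91, 104), (414, 18, 125, 102), (415, 18, 131, 101), (416, 18, 130, 100), (417, 18, 132, 104), (418, 18, 137, 115), (419, 19, 141, 137), (420, 19, 145, 171), (421, 19, 145, 195), (422, 19, 145, 202), (423, 19, 145, 200)]
0 [ 0.505 -0.468  0.   ] [344. 167.] [ 19  84 131]
0.02 [ 0.503 -0.46   0.02 ] [344. 163.] [ 18  35 173]
0.04 [ 0.5   -0.453  0.04 ] [345. 158.] [  8  43 153]
0.06 [ 0.498 -0.446  0.06 ] [345. 154.] [  7  51 145]
0.08 [ 0.496 -0.439  0.08 ] [345. 149.] [ 17  26 175]
0.1 [ 0.493 -0.431  0.1  ] [346. 144.] [ 19  27 152]
0.12 [ 0.491 -0.424  0.12 ] [346. 139.] [ 18  28 139]
0.15 [ 0.487 -0.413  0.15 ] [346. 131.] [ 18  27 173]
tube [ 0.63548949 -0.47860974  0.03      ]
```

>>> move_arm(deltas=[[[-0.5,-0.094,0,0,-1],[-0.5,-0.094,0,0,-1],[-0.5,-0.094,0,0,-1],[-0.5,-0.094,0,0,-1],[-0.5,-0.094,0,0,-1],[-0.5,-0.094,0,0,-1],[-0.5,-0.094,0,0,-1],[-0.5,-0.094,0,0,-1],[-0.5,-0.094,0,0,-1],[-0.5,-0.094,0,0,-1]]])

```text
clock: 21.0
position: [0.5157, -0.3008, 0.0841]
ee_rot: [-0.002, 0.708, 0.706, -0.0]
contact_force: [-0.6, 0.2, -1.3]
width: 0.0857
gripper_force: 0.0
```

```bash
python3 -c "
from h import *
go(.5184,-.4158,.02,0)"
```

```text
go [-0.1439  0.004   0.0798] twist -0.0014 alt 1.4986 cur -0.2 [ 0.5157 -0.3008  0.0841] q6 -0.64 F [-0.6  0.2 -1.3] w 0.0857 t 21.0
```

>>> move_arm(deltas=[[[-0.144,0.003,0,0,-1],[-0.144,0.003,0,0,-1],[-0.144,0.003,0.03,0,-1],[-0.144,0.003,0.07,0,-1],[-0.144,0.003,0.07,0,-1],[-0.144,0.003,0.07,0,-1]]])

```text
clock: 21.6
position: [0.5195, -0.4125, 0.029]
ee_rot: [-0.002, 0.706, 0.708, 0.0]
contact_force: [-0.7, -0.2, 0.1]
width: 0.0853
gripper_force: 0.0
```

```bash
python3 - <<'E'
from h import *
go(.5184,-.4158,-.014,0)
b=snap('side','s10.png');a=snap('top','t10.png')
out=[]
for n,im,pp in(('top',a,(.55,.145,.03)),('side',b,(.5184,-.4158,.04))):
    u,v=map(int,proj(n,pp));print(n,u-33,v-45)
    out.append(cv2.resize(im[v-45:v+45,u-33:u+33],None,fx=6,fy=6,interpolation=2))
cv2.imwrite('pics/c10.png',np.hstack(out))
# side-view white cylinder of the roll
g=cv2.cvtColor(b,cv2.COLOR_BGR2GRAY)
for k in(-.045,.045):
    print(k,[int(g[int(round(q[1])),int(round(q[0]))]) for q in (proj('side',(.5184+k,-.4158,z)) for z in np.arange(0,.1,.005))])
E
```

```text
go [-0.0043 -0.0013  0.0538] twist 0.001 alt -1.499 cur 0.1 [ 0.5195 -0.4125  0.029 ] q6 -0.78 F [-0.7 -0.2  0.1] w 0.0853 t 21.6
top 132 138
side 301 116
-0.045 [120, 104, 103, 106, 104, 104, 109, 140, 153, 159, 152, 138, 122, 114, 74, 64, 41, 43, 48, 50]
0.045 [77, 82, 98, 136, 139, 128, 116, 134, 144, 137, 148, 156, 151, 141, 94, 98, 69, 72, 78, 70]
```

View pics/c10.png

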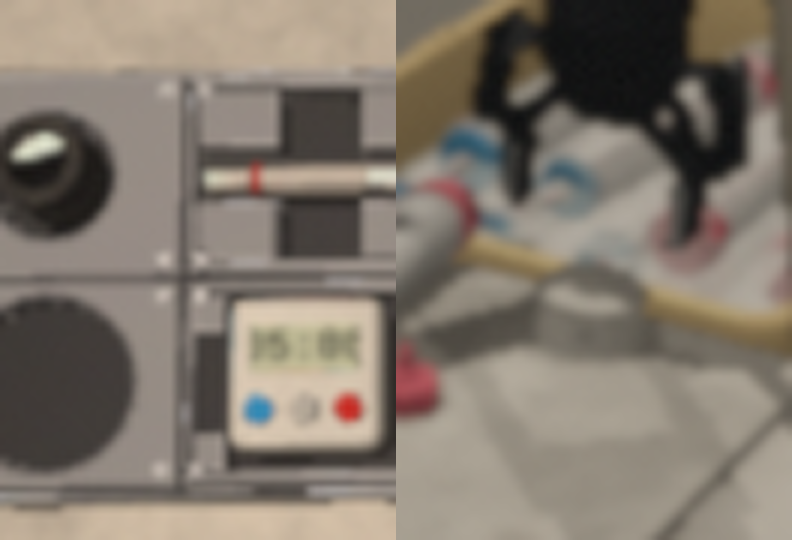

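The gauge lies in its groove at (260,180), with its left end near the groove's end, which I'll check numerically. The fingers straddle the roll at side crop (592,290).

>>> move_arm(deltas=[[[-0.003,-0.001,0.02,0,-1],[-0.003,-0.001,0.04,0,-1],[-0.003,-0.001,0.052,0,-1],[-0.003,-0.001,0.06,0,-1],[-0.003,-0.001,0.06,0,-1]]])

```text
clock: 22.2
position: [0.5189, -0.417, -0.0181]
ee_rot: [-0.0, 0.707, 0.707, 0.0]
contact_force: [0.2, -0.6, 0.3]
width: 0.0856
gripper_force: 0.0
```

```bash
python3 - <<'E'
from h import *
go(.5184,-.4158,-.021,0)
tips((.045,.05,-.045,-.05),0)
a=cv2.imread('pics/t10.png');g=cv2.cvtColor(a,cv2.COLOR_BGR2GRAY)
for v in(164,166,167,168,169,170): print(v,[int(x) for x in g[v,160:212]])
E
```

```text
go [ 0.0015 -0.0006  0.0037] twist 0.0004 alt -1.4996 cur 0.0 [ 0.5189 -0.417  -0.0181] q6 -0.78 F [ 0.2 -0.6  0.3] w 0.0856 t 22.2
0.045 dark from z [np.float64(0.026)] [83, 79, 77, 76, 76, 81, 99, 106, 77, 49, 43, 36, 36, 36, 38, 39, 39, 37, 43, 50, 40, 40, 47, 84, 136, 138, 128, 118, 112, 105, 59, 29, 33]
0.05 dark from z [np.float64(0.031)] [81, 77, 76, 78, 87, 108, 118, 108, 85, 66, 56, 50, 52, 53, 40, 40, 38, 30, 25, 25, 23, 84, 127, 143, 140, 136, 124, 118, 110, 92, 65, 44, 40]
-0.045 dark from z [np.float64(0.055)] [141, 127, 106, 89, 86, 88, 89, 87, 86, 72, 63, 64, 66, 69, 71, 54, 55, 46, 30, 26, 23, 22, 19, 26, 63, 74, 82, 98, 121, 122, 109, 82, 50]
-0.05 dark from z [np.float64(0.032)] [140, 134, 120, 99, 91, 104, 106, 103, 92, 74, 56, 50, 42, 39, 32, 34, 35, 30, 24, 22, 20, 19, 22, 40, 71, 99, 133, 133, 119, 97, 80, 53, 41]
164 [142, 139, 108, 114, 103, 78, 77, 72, 71, 72, 72, 70, 71, 72, 73, 73, 73, 73, 71, 70, 71, 71, 71, 73, 73, 73, 73, 73, 73, 73, 73, 74, 81, 80, 76, 75, 75, 75, 75, 75, 75, 75, 73, 68, 76, 128, 121, 91, 135, 125, 107, 150]
166 [142, 139, 107, 114, 103
[... 537 characters left out ...]
80, 180, 176, 172, 163, 155, 131, 109, 135, 156, 160, 160, 161, 162, 162, 157, 154, 153, 152, 152, 152, 153, 153, 152, 152, 148, 158, 166, 168, 178, 184, 184, 184, 184, 182, 161, 108, 74, 115, 110, 85, 135, 127, 107, 147]
169 [142, 138, 107, 110, 98, 77, 113, 128, 127, 124, 122, 117, 110, 96, 85, 100, 119, 126, 128, 129, 129, 128, 125, 122, 120, 120, 120, 120, 119, 119, 120, 117, 107, 99, 99, 100, 113, 122, 122, 121, 121, 120, 106, 75, 69, 113, 109, 86, 135, 127, 106, 146]
170 [141, 138, 106, 107, 94, 69, 80, 81, 77, 80, 86, 88, 89, 85, 80, 78, 85, 88, 88, 84, 82, 82, 82, 80, 81, 80, 80, 80, 81, 80, 80, 79, 75, 72, 73, 75, 76, 78, 77, 77, 77, 77, 73, 69, 79, 114, 108, 86, 135, 127, 105, 144]
```

The gauge is centred in its groove lengthwise (165.7–203 px within 164.7–204.5 px). Now I'm gripping the roll.

>>> move_arm(deltas=[[[0.001,0,0.002,0,-1],[0.001,0,0.003,0,0.2],[0.001,0,0.003,0,0.2],[0.001,0,0.003,0,0.2],[0.001,0,0.003,0,0.2],[0.001,0,0.003,0,0.2],[0.001,0,0.003,0,0.2],[0.001,0,0.003,0,0.2]]], squeeze=30)

```text
clock: 23.05
position: [0.5192, -0.417, -0.0198]
ee_rot: [0.001, 0.707, 0.707, 0.0]
contact_force: [-0.4, 1.4, 4.8]
width: 0.057
gripper_force: 32.5
```

>>> move_arm(deltas=[[[0,0,-0.05,0,0.2],[0,0,-0.1,0,0.2],[0,0,-0.12,0,0.2],[0,0,-0.12,0,0.2]]])

```text
clock: 23.45
position: [0.519, -0.4172, 0.0772]
ee_rot: [0.001, 0.707, 0.707, -0.0]
contact_force: [0.1, 0.4, -0.3]
width: 0.057
gripper_force: 32.7
```

```bash
python3 -c "
from h import *
go(.506,.209,.08,0)"
```

```text
go [ 0.7828 -0.016  -0.0051] twist 0.0001 alt -1.4999 cur 0.0 [ 0.519  -0.4172  0.0772] q6 -0.78 F [ 0.1  0.4 -0.3] w 0.057 t 23.4
```

>>> move_arm(deltas=[[[0.783,-0.016,0,-0.375,0.2],[0.783,-0.016,0,-0.375,0.2],[0.783,-0.016,0,-0.375,0.2],[0.783,-0.016,0,-0.375,0.2],[0.783,-0.016,0,-0.375,0.2],[0.783,-0.016,0,-0.375,0.2],[0.783,-0.016,0,-0.375,0.2],[0.783,-0.016,0,-0.375,0.2],[0.783,-0.016,0,-0.375,0.2],[0.783,-0.016,0,-0.375,0.2],[0.783,-0.016,0,-0.375,0.2],[0.783,-0.016,0,-0.375,0.2]]])

```text
clock: 24.65
position: [0.505, 0.1851, 0.074]
ee_rot: [-0.001, 0.383, 0.924, -0.001]
contact_force: [-0.3, -0.5, -0.1]
width: 0.0566
gripper_force: 32.7
```

```bash
python3 -c "
from h import *
go(.506,.209,.08,45)"
```

```text
go [ 0.0203  0.022  -0.0075] twist 0.0002 alt -1.4998 cur 45.0 [0.505  0.1851 0.074 ] q6 -0.56 F [-0.3 -0.5 -0.1] w 0.0566 t 24.6
```

>>> move_arm(deltas=[[[0.015,0.017,0,0,0.2],[0.015,0.017,0,0,0.2],[0.015,0.017,0,0,0.2],[0.015,0.017,0,0,0.2]]])

```text
clock: 25.05
position: [0.5069, 0.2, 0.0747]
ee_rot: [-0.001, 0.383, 0.924, -0.001]
contact_force: [-0.1, 0.7, -0.6]
width: 0.0568
gripper_force: 32.7
```

```bash
python3 - <<'E'
from h import *
go(.506,.209,.003,45)
# roll vs nest in top view: held roll visible bright left/lower part
a=manip.get_image('top');g=cv2.cvtColor(a,cv2.COLOR_RGB2GRAY)
s=manip.get_state()['position']
for dx,dy in((0,1),(0,-1),(-1,0)):
    pts=[(s[0]+dx*r,s[1]+dy*r,s[2]+.05) for r in np.arange(.02,.042,.0015)]
    print(dx,dy,[int(g[int(round(v)),int(round(u))]) for u,v in (proj('top',p) for p in pts)])
E
```

```text
go [0.0086 0.0073 0.0897] twist -0.0003 alt 1.4997 cur 45.0 [0.5069 0.2    0.0747] q6 -0.54 F [-0.1  0.7 -0.6] w 0.0568 t 25.1
0 1 [28, 31, 36, 36, 44, 54, 54, 67, 80, 80, 82, 74, 74, 67, 65]
0 -1 [97, 103, 103, 103, 99, 99, 90, 82, 82, 79, 68, 68, 57, 58, 58]
-1 0 [65, 65, 56, 41, 41, 29, 37, 54, 54, 62, 67, 67, 82, 109, 109]
```

>>> move_arm(deltas=[[[0.008,0.007,0.02,0,0.2],[0.008,0.007,0.05,0,0.2],[0.008,0.007,0.075,0,0.2],[0.008,0.007,0.083,0,0.2],[0.008,0.007,0.083,0,0.2]]])

```text
clock: 25.6
position: [0.5063, 0.2086, 0.0085]
ee_rot: [-0.001, 0.383, 0.924, -0.001]
contact_force: [-0.1, -0.1, -0.7]
width: 0.0572
gripper_force: 32.6
```

```bash
python3 - <<'E'
from h import *
go(.506,.209,-.003,45)
b=snap('side','s11.png');g=cv2.cvtColor(b,cv2.COLOR_BGR2GRAY)
s=manip.get_state()['position']
# bottom-front edge of roll towards the camera (dir n) and side edges (dir t), at roll mid height
n=np.array([.03,.677])-s[:2];n/=np.linalg.norm(n);t=np.array([-n[1],n[0]])
u0,v0=proj('side',(s[0],s[1],.04));print('c',u0,v0)
for h in(.03,.04):
  for sg in(1,-1):
    r=np.arange(.016,.042,.001);print(h,sg,[int(cv2.getRectSubPix(g,(1,1),tuple(map(float,proj('side',(*(s[:2]+sg*t*q),h)))))[0,0]) for q in r])
E
```

```text
go [0.0006 0.0001 0.0143] twist -0.0006 alt 1.4994 cur 44.9 [0.5063 0.2086 0.0085] q6 -0.52 F [-0.1 -0.1 -0.7] w 0.0572 t 25.6
c 205.7946648517784 271.4447639266064
0.03 1 [100, 100, 99, 98, 98, 98, 97, 96, 95, 93, 90, 86, 81, 75, 69, 64, 60, 58, 56, 55, 54, 53, 51, 50, 50, 50]
0.03 -1 [114, 113, 113, 114, 114, 114, 113, 113, 111, 106, 100, 91, 81, 70, 58, 54, 49, 49, 49, 49, 49, 52, 56, 61, 69, 76]
0.04 1 [101, 102, 103, 103, 102, 101, 99, 98, 96, 92, 89, 82, 76, 71, 66, 66, 67, 68, 68, 66, 61, 56, 51, 47, 49, 50]
0.04 -1 [153, 151, 149, 146, 142, 137, 133, 128, 121, 114, 104, 95, 84, 74, 70, 68, 69, 71, 71, 69, 66, 63, 61, 62, 65, 69]
```

>>> move_arm(deltas=[[[0.0005,0,0.006,0,0.2],[0.0005,0,0.012,0,0.2],[0.0005,0,0.016,0,0.2],[0.0005,0,0.019,0,0.2],[0.0005,0,0.019,0,0.2]]])

```text
clock: 26.15
position: [0.5063, 0.2101, -0.0063]
ee_rot: [-0.0, 0.382, 0.924, -0.0]
contact_force: [0.4, -0.2, -0.2]
width: 0.0569
gripper_force: 32.7
```

>>> move_arm(deltas=[[[0,0,0.001,0,0.2],[0,0,0.002,0,0.2],[0,0,0.002,0,0.2]]])

```text
clock: 26.45
position: [0.5067, 0.2102, -0.0069]
ee_rot: [0.0, 0.382, 0.924, 0.0]
contact_force: [-1.7, -1.5, 5.4]
width: 0.0573
gripper_force: 33.1
```

Contact came at the expected floor height, so I'm releasing and backing off.

>>> move_arm(deltas=[[[0,0,0.001,0,-0.6],[0,0,0,0,-0.6],[0,0,0,0,-0.6],[0,0,0,0,-0.6],[0,0,-0.02,0,-0.6],[0,0,-0.06,0,-0.6],[0,0,-0.12,0,-0.6],[0,0,-0.15,0,-0.6],[0,0,-0.15,0,-0.6]]])

```text
clock: 27.35
position: [0.5097, 0.2109, 0.1165]
ee_rot: [0.004, 0.383, 0.924, 0.003]
contact_force: [-0.1, 0.7, 0.3]
width: 0.0683
gripper_force: 0.0
```

>>> move_arm(deltas=[[[0.2,0.2,0,0,-0.6],[0.2,0.2,0,0,-0.6],[0.2,0.2,0,0,-0.6],[0.2,0.2,0,0,-0.6],[0.2,0.2,0,0,-0.6],[0.2,0.2,0,0,-0.6],[0.2,0.2,0,0,-0.6],[0.2,0.2,0,0,-0.6]]])

```text
clock: 28.15
position: [0.506, 0.4348, 0.1114]
ee_rot: [-0.0, 0.383, 0.924, -0.001]
contact_force: [-0.2, 0.6, -0.2]
width: 0.0681
gripper_force: 0.0
```

```bash
python3 - <<'E'
from h import *
print(manip.get_state()['position'].round(3))
a=snap('top','t12.png');o=cv2.imread('pics/top0.png');hs=cv2.cvtColor(a,cv2.COLOR_BGR2HSV);g=hs[...,2]
x0,y0=112,180
m=np.zeros_like(g);m[182:224,115:161]=(g[182:224,115:161]>165)
cs,_=cv2.findContours(m,cv2.RETR_CCOMP,cv2.CHAIN_APPROX_NONE)
for c in cs:
    if cv2.contourArea(c)>10:
        (u,v),r=cv2.minEnclosingCircle(c);print('roll',round(u,1),round(v,1),round(r,1),ray('top',u,v,.043).round(4),'r mm',r*2.36)
print('scan row',[int(x) for x in g[202,118:162:1]]);print('scan col',[int(x) for x in g[180:224,139]])
# caps unmoved?
for n,u,v in(('white',272,175),('red',345,177)):
    print(n,np.abs(a[v-8:v+8,u-8:u+8].astype(int)-o[v-8:v+8,u-8:u+8]).mean())
E
```

```text
[0.506 0.435 0.111]
roll 151.0 222.5 9.0 [0.4558 0.1759 0.043 ] r mm 21.272988090515135
roll 124.5 211.5 14.9 [0.483  0.2395 0.043 ] r mm 35.20302124023437
roll 136.7 201.5 12.2 [0.5064 0.2111 0.043 ] r mm 28.766924819946286
roll 136.5 201.5 6.0 [0.5065 0.2115 0.043 ] r mm 14.25823055267334
scan row [144, 143, 143, 143, 144, 135, 133, 185, 217, 220, 220, 220, 218, 189, 133, 91, 83, 64, 39, 34, 37, 47, 59, 86, 175, 216, 220, 219, 219, 218, 205, 149, 94, 76, 56, 56, 106, 138, 148, 148, 148, 148, 144, 114]
scan col [147, 146, 146, 130, 103, 123, 125, 92, 62, 90, 178, 216, 219, 220, 219, 219, 208, 158, 92, 48, 35, 37, 47, 59, 64, 83, 157, 206, 219, 219, 219, 219, 217, 180, 121, 69, 77, 123, 139, 114, 139, 132, 120, 159]
white 0.4088541666666667
red 3.68359375
```

```bash
python3 - <<'E'
from h import *
for f in('top0','t12'):
    a=cv2.cvtColor(cv2.imread(f'pics/{f}.png')[160:200,325:365],cv2.COLOR_BGR2HSV)
    m=((a[...,0]>165)&(a[...,1]>110)).astype(np.uint8);M=cv2.moments(m,True);print(M['m00'],M['m10']/M['m00'],M['m01']/M['m00'])
print(manip.sign_off())
E
```

```text
154.0 19.68831168831169 16.5
157.0 19.777070063694268 16.401273885350317
the job is handed in; nothing more can be done
None
```

The bench timer, loupe, plug gauge and label roll each sit in their own nest, placed in that order, with contact felt at each nest floor's height; the two caps on the bench did not move, and I handed the job in at about 28 s.

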